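# Show the missed box and the cup of studs

### The arm

A 6-joint arm with a two-finger parallel gripper is mounted at the origin on the work surface; the furniture and walls round the work are solid. World frame = base frame: x ahead of the robot, y to its left, z up, the work surface at z = 0. Lengths are in m, angles in rad, forces in N, time in s.
With the tool pointing down it reaches from about 0.3 to 0.875 m from the base axis. Payload 4.2 kg.
Tool frame: the origin (TCP) lies midway between the tips of the shut fingers; the grasp point (between the pads) lies 19 mm behind it (env.grip_depth is the distance from the TCP to the grasp point, in m); z points along the fingers, y is the direction in which the jaws open and shut (so a half turn about z gives the same grasp; the last joint's range is limited). The gripper opens to 85 mm and grips with 20 to 120 N. Pads are 22 mm wide; open, the fingers measure 114 mm over their backs; the gripper's body (76 mm by 85 mm) begins 54 mm behind the grasp point. The pads swing forward as they close: fully open they stand 13 mm farther back than shut.
Start: joints at [-1.154, 0.32, 1.565, -0, 1.257, -0.02], TCP at [0.243, -0.521, 0.231] pointing down, gripper open.
Joint ranges: [-3.11, 3.11], [-0.84, 2.01], [0.21, 2.61], [-1.34, 4.49], [0.05, 2.63], [-2.56, 2.56]. Speed limits (rad/s): [2.57, 2.57, 3.14, 3.14, 3.14, 3.14].

### API

Orientations are given as a unit quaternion [w, x, y, z].
In Python, from rig import env gives the robot as it stands. The module is installed in compiled form; this text tells all that it offers.
- The arm moves only by the tool arm_command, never from a script. Its argument "plan" is a list of rows, each an object with "xyz": the shift along the world's x, y, z in m, a list of three; "angular": the turn, a rotation vector about the world's x, y, z in rad, a list of three. In form: [{"xyz": [x, y, z], "angular": [ax, ay, az]}, ...]. A call has 1 to 12 rows; each row is the pose to reach, as a shift and turn from the pose commanded when the call began; what a row does not reach only later rows make up. A row lasts 1/8 s, in which the tool goes at most 62.5 mm and 10.7 degrees, less where a joint would pass 70% of its speed; a pose out of reach is approached as far as the arm can. A call with a gripper value outside its range is refused whole. "claw" is the finger opening in m, from 0 to 0.0854, set as the call begins (left out, the last holds). The fingers move at their own pace and stop on an object; "newtons" is the grip in N (left out, the last holds). Time passes only in rows, so rows that repeat a pose let the fingers close. It gives the time, the measured TCP pose, the force and the opening at its end, in the units of the state.
- env.get_obs(): the state, without advancing time (a new reading comes with each control period).
- env.capture(name): name is "side" or "top" or "wrist"; returns a dict with "image" (480x640x3 uint8, blue, green, red), "z_map" (480x640 float32, m along the optical axis (not along the pixel's ray), 0 where there is no reading), "K" (3x3 intrinsics, pixels), "position" and "attitude" of the camera in the world. Camera axes: x right, y down, z forward; pixel columns grow to the right and rows downward; lengths in m; the calibration is good to about 2 mm. A picture is of the moment at which its call begins.
- env.finish_job(): hands the job in, once; it reports no verdict.
Trained networks look in a picture, given as the dict that the camera call returned (one of the last four; its "shot" number tells which), for a name from the list of things; names that differ only in an ending like _2 or _b are one class to them, and where a whole thing is asked for, a point or a joint stands for the part that bears it (a point fixed in the world has none). Each returns a list of dicts, best first, with "p" (0 to 1); they miss things now and then, are a little off and sometimes report something else, mostly with a low value. They report only what shows in the picture. A call takes as long as a camera call. They do not tell look-alikes from the thing itself.
- env.look_for(picture, label): "box" ([left, top, width, height] in pixels, round what is visible of it).
- env.silhouettes(picture, label): "mask" (480x640 bool, what is visible of it) and "box" ([left, top, width, height] in pixels, round what is visible of it).
- env.landmark_of(picture, label): "position" ([row, column] in pixels: a listed point, or the origin of a listed thing).
The state is a dict: "time": time; "joint_pos": joint angles; "joint_vel": joint speeds; "joint_efforts": joint torques, N m; "tool_pos": TCP position; "eef_rot": TCP orientation; "ft_force": force on the tool from outside, world axes, zero at the start; "wrist_torque": the same for the moment, N m; "gripper_width": finger opening in m.
Only numpy, scipy, OpenCV 4.12 (cv2) and the standard library are available. Lean on these libraries where they do the work, as an engineer would, in place of code of your own. Each camera call takes 0.05 s, during which the arm holds its last target. There are 200 camera calls.

### The job

Show the next worker what is left to do, by pointing only: bring the fingertips just above the middle of the top of the one box that still has no studs, about 3 cm clear of it, and stay there for two seconds; then point in the same way, from about 3 cm above the middle of its mouth, at the cup that holds the studs, stay there for two seconds and finish still pointing at it. Touch, lift or move nothing, and do not point at a finished box or at the empty cup on the way: travel well above them.

Things in the scene. Friction and masses are not known exactly. Their poses are not given: they have to be found in the camera images.
- bare_box_top (a point): Centre of the flat top of the box without studs: a folded sheet-metal box, 140 long, 67 wide, 64 mm high, standing loose on the bench, with a plain top. The point is 64 mm above the bench; z up, the long side along this point's y.
- studded_box_a_top (a point): Centre of the top face of a finished box: the same size (140 x 67 mm, top 64 mm above the bench), but with four thin upright studs that reach 120 mm above the bench, standing in pairs near the two ends of the top. z up, long side along this point's x.
- studded_box_b_top (a point): The same on the second finished box, alike in everything. The three boxes stand in a row from right to left, at least 12 cm apart from centre to centre, in any order. A fixed air hose hangs down the wall beyond the right-hand end of the row and runs off to the right along the bench: keep the gripper clear of it.
- studs_cup_mouth (a point): Centre of the open mouth of the pale plastic cup that holds loose studs, 66 mm across. The point is 73 mm above the bench, the highest level of the cup and its studs. z up.
- empty_cup_mouth (a point): Centre of the open mouth of the empty measuring cup: 64 mm across, rim 62 mm above the bench. z up. The two cups stand left of the boxes, either one nearer to them.
- by_pliers: Combination pliers lying on the bench beyond the boxes, 170 x 52 x 13 mm; origin at the centre of the underside, length along y. To be left alone.
- by_gauge: Plug gauge lying on the bench in front of the cups, 123 long, 15 mm thick; origin at the centre of the underside, length along y. To be left alone.
- by_oil: Oil bottle with a pointed cap standing beyond the cups, 51 mm across, 144 mm tall; origin at the centre of its foot. To be left alone.
There are look-alikes about, which are no part of the job. What is shaped like the part that bears bare_box_top but black is not meant.

How it is judged:
By the outcome, as a careful person would: the job done as asked, in the order asked, and still so for the second after the job is handed in, with the robot touching nothing.
It also fails if it takes over 46 s, if anything falls off the work surface, if the arm or the gripper's body presses on something with over 40 N, if the wrist force passes 120 N, or if a joint passes its speed limit or range.

## Working session

There is one attempt and no reset: what is moved stays moved. The work goes in short steps, Python scripts to look and compute and a tool call to move; the robot and the scene stay as the last step left them, time stands still between calls to the robot, and variables do not carry over. Pictures are saved under pics/ and viewed, on a budget of 10 in all, crops included, one or two more only if the job needs it, and the job is handed in when it is done.

Besides the shell and the picture viewer there is one more tool, called after ">>>" as name(argument=value, ...) on one line, values as JSON. arm_command: Moves the arm, as the interface text tells. Its arguments: {"type":"object","properties":{"plan":{"type":"array","items":{"type":"object","properties":{"xyz":{"type":"array","items":{"type":"number"}},"angular":{"type":"array","items":{"type":"number"}}}}},"claw":{"type":"number"},"newtons":{"type":"number"}},"required":["plan"]}

```bash
mkdir -p pics
cat > h.py <<'E'
import numpy as np, cv2
from scipy.spatial.transform import Rotation as R
from rig import env
def world(d,r,c,z=None):
    """pixel -> world, by depth, or by meeting the plane at height z"""
    K=d["K"]; q=np.array(d["attitude"])
    M=R.from_quat(np.roll(q,-1)).as_matrix() if q.size==4 else q.reshape(3,3)
    v=M@np.linalg.solve(K,[c,r,1.]); p=np.array(d["position"])
    if z is None:
        w=d["z_map"][max(int(r)-2,0):int(r)+3,max(int(c)-2,0):int(c)+3]; w=w[w>0]
        s=np.median(w) if w.size else np.nan
    else: s=(z-p[2])/v[2]
    return p+s*v
E
python3 - <<'E'
from h import *
Z=dict(bare_box_top=.064,studded_box_a_top=.064,studs_cup_mouth=.073,empty_cup_mouth=.062)
for n in("top","side"):
    d=env.capture(n); cv2.imwrite(f"pics/{n}1.png",d["image"]); print(n,np.round(d["position"],3),np.round(d["attitude"],3))
    for l,z in Z.items():
        for k in env.landmark_of(d,l):
            r,c=k["position"]; print(l,round(k["p"],2),np.round([r,c]),np.round(world(d,r,c),3),np.round(world(d,r,c,z),3))
print(env.get_obs()["time"])
E
```

```text
top [0.318 0.039 1.392] [-0.02   0.707 -0.706  0.029]
bare_box_top 0.98 [226. 275.] [0.439 0.128 0.064] [0.439 0.128 0.064]
bare_box_top 0.93 [334. 448.] [ 0.165 -0.313  0.064] [ 0.165 -0.313  0.064]
studded_box_a_top 0.9 [221. 340.] [ 0.454 -0.038  0.063] [ 0.454 -0.038  0.064]
studded_box_a_top 0.62 [224. 401.] [ 0.446 -0.198  0.063] [ 0.446 -0.198  0.064]
studs_cup_mouth 0.85 [205. 222.] [0.502 0.278 0.003] [0.493 0.266 0.073]
empty_cup_mouth 0.93 [217. 171.] [0.469 0.415 0.002] [0.462 0.398 0.062]
empty_cup_mouth 0.56 [166. 303.] [0.609 0.058 0.001] [0.596 0.057 0.062]
side [0.323 0.972 0.786] [ 0.03  -0.041  0.897 -0.44 ]
bare_box_top 0.81 [264. 296.] [0.445 0.133 0.065] [0.446 0.132 0.064]
bare_box_top 0.68 [172. 414.] [ 0.152 -0.309  0.063] [ 0.152 -0.307  0.064]
studded_box_a_top 0.83 [218. 301.] [ 0.454 -0.05   0.063] [ 0.454 -0.048  0.064]
studs_cup_mouth 0.92 [307. 261.] [0.507 0.248 0.04 ] [0.499 0.28  0.073]
empty_cup_mouth 0.69 [362. 270.] [0.468 0.382 0.03 ] [0.462 0.408 0.062]
0.5
```

View pics/top1.png

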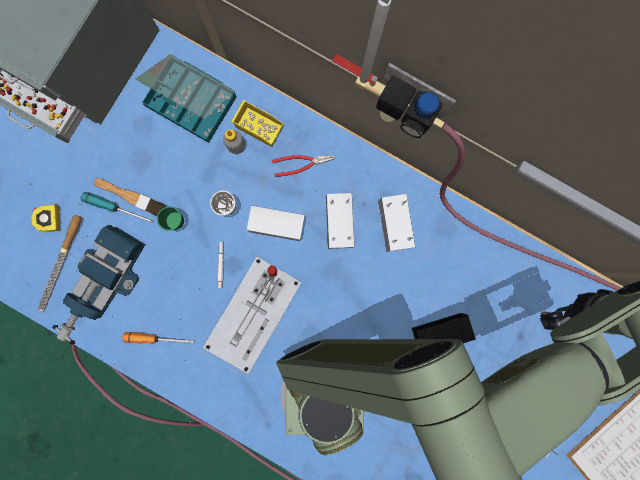

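View pics/side1.png

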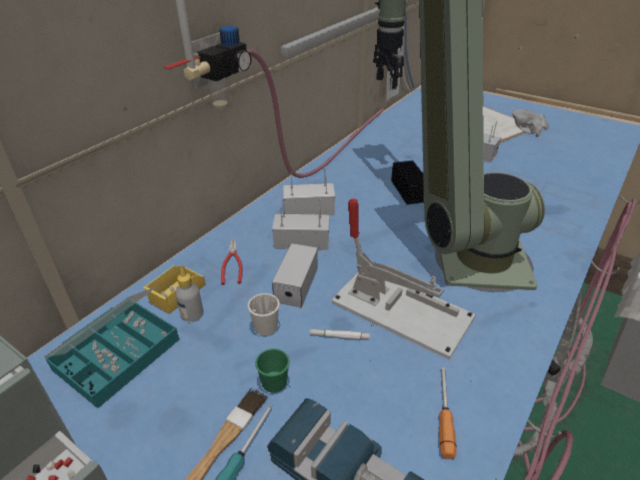

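The top view shows the plain white box at (col 276, row 222), studded boxes at (340, 221) and (397, 222), the pale cup with studs at (222, 203), and the empty green cup at (171, 217). A black look-alike box is at (445, 328). The plain white box and the pale cup fit the description. A toggle clamp stands at (272, 270), so I'll measure its height. Next I'll refine the two targets and confirm them in a crop.

Run:
```python
from h import *
d=env.capture("top"); s=env.capture("side")
K=d["K"]; 
def cloud(d,sub):
    H=np.argwhere(sub); return np.array([world_px(d,r,c) for r,c in H])
def world_px(d,r,c):
    q=np.array(d["attitude"]); M=R.from_quat(np.roll(q,-1)).as_matrix()
    return np.array(d["position"])+d["z_map"][r,c]*(M@np.linalg.solve(d["K"],[c,r,1.]))
for n,v in(("top",d),("side",s)):
    for l,u in(("bare_box_top",.128),("studs_cup_mouth",.27)):
        for m in env.silhouettes(v,l):
            P=cloud(v,m["mask"]&(v["z_map"]>0)); 
            if len(P)<20 or abs(np.median(P[:,1])-u)>.06: continue
            T=P[P[:,2]>(.059 if "box" in l else .062)]
            (cx,cy),wh,a=cv2.minAreaRect(T[:,:2].astype(np.float32))
            print(n,l,round(m["p"],2),m["box"],"rect",np.round([cx,cy,*wh],3),round(a),"mean",T.mean(0).round(3),"zmax",np.percentile(T[:,2],98).round(3),len(T))
# heights near the working area
g=np.zeros(d["z_map"].shape,bool); g[190:380,150:310]=1
P=cloud(d,g&(d["z_map"]>0)); C=P[(P[:,0]<.4)&(P[:,2]>.03)&(P[:,1]<.3)&(P[:,1]>0)]
print("clamp top view max",C[C[:,2].argmax()].round(3))
g=np.zeros(d["z_map"].shape,bool); g[195:330,335:410]=1
P=cloud(s,g&(s["z_map"]>0)); C=P[(P[:,0]>.2)&(P[:,1]>.05)&(P[:,2]>.05)]
print("clamp side max",C[C[:,2].argmax()].round(3))
cv2.imwrite("pics/crop.png",np.hstack([cv2.resize(d["image"][170:260,150:420],(800,267),interpolation=cv2.INTER_CUBIC)]+[]))
a=cv2.resize(d["image"][170:260,150:420],(800,267),interpolation=cv2.INTER_CUBIC)
b=cv2.resize(s["image"][170:400,210:400],(275,333),interpolation=cv2.INTER_CUBIC)
b=cv2.copyMakeBorder(b,0,0,0,525,cv2.BORDER_CONSTANT); cv2.imwrite("pics/crop.png",np.vstack([a,b]))
o=env.get_obs(); print(o["time"],o["tool_pos"],o["eef_rot"])
```

```text
top bare_box_top 0.63 [245.4, 206.1, 57.4, 35.7] rect [0.45  0.129 0.14  0.065] 80 mean [0.45  0.128 0.064] zmax 0.069 1303
top studs_cup_mouth 0.92 [209.8, 190.5, 27.0, 23.8] rect [0.5   0.265 0.063 0.064] 45 mean [0.5   0.266 0.067] zmax 0.074 140
side bare_box_top 0.92 [274.2, 243.7, 44.8, 62.7] rect [0.452 0.159 0.203 0.067] 80 mean [0.448 0.136 0.064] zmax 0.067 1222
side studs_cup_mouth 0.64 [245.9, 295.2, 37.7, 36.3] rect [0.497 0.267 0.064 0.063] 64 mean [0.497 0.264 0.066] zmax 0.071 250
clamp top view max [0.141 0.04  0.398]
clamp side max [0.326 0.124 0.242]
0.8 [ 0.24323435 -0.52103467  0.23134785] [4.65985368e-05 9.76247736e-01 2.16657232e-01 2.75092348e-06]
```

View pics/crop.png

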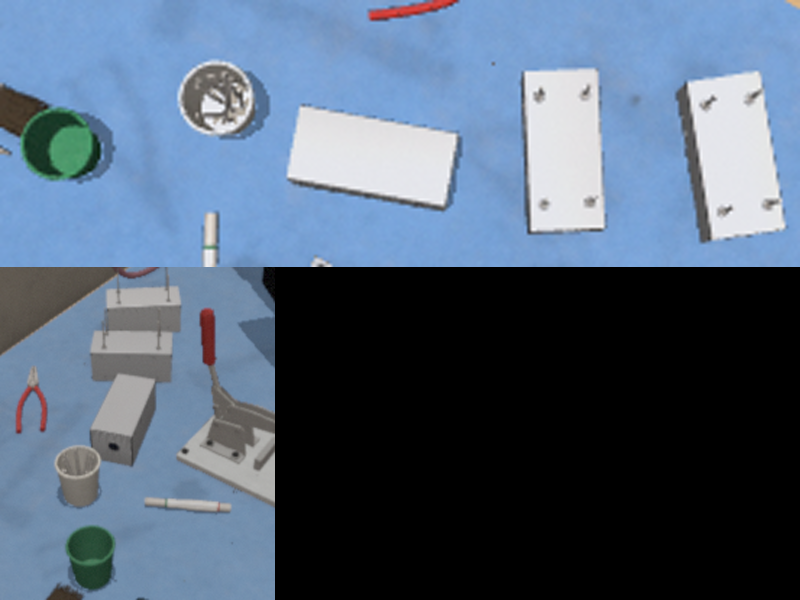

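The crop confirms it: the plain top at (375, 155) has no studs, the two boxes to its right have four each, and the pale cup at (217, 98) holds studs while the green one is empty. The targets are box (0.450, 0.129, 0.064) and cup (0.499, 0.265, 0.073). The clamp handle tip is at (0.326, 0.124, 0.242), so I'll travel high and check the forearm's clearance before going down.

>>> arm_command(claw=0, plan=[{"xyz": [0, 0, 0.05], "angular": [0, 0, 0]}, {"xyz": [0, 0, 0.1], "angular": [0, 0, 0]}, {"xyz": [0.01, 0.04, 0.12], "angular": [0, 0, 0]}, {"xyz": [0.03, 0.09, 0.12], "angular": [0, 0, 0]}, {"xyz": [0.05, 0.14, 0.12], "angular": [0, 0, 0]}, {"xyz": [0.07, 0.19, 0.12], "angular": [0, 0, 0]}, {"xyz": [0.09, 0.24, 0.12], "angular": [0, 0, 0]}, {"xyz": [0.11, 0.29, 0.12], "angular": [0, 0, 0]}, {"xyz": [0.13, 0.34, 0.12], "angular": [0, 0, 0]}, {"xyz": [0.15, 0.39, 0.12], "angular": [0, 0, 0]}, {"xyz": [0.17, 0.44, 0.12], "angular": [0, 0, 0]}, {"xyz": [0.18, 0.49, 0.12], "angular": [0, 0, 0]}])

```text
time: 2.3
tool_pos: [0.4238, -0.0292, 0.3514]
eef_rot: [0.0, 0.976, 0.217, 0.0]
ft_force: [0.8, -0.6, 0.4]
gripper_width: 0.0001
```

>>> arm_command(plan=[{"xyz": [0.01, 0.05, 0], "angular": [0, 0, 0]}, {"xyz": [0.02, 0.1, 0], "angular": [0, 0, 0]}, {"xyz": [0.027, 0.14, 0], "angular": [0, 0, 0]}, {"xyz": [0.027, 0.16, 0], "angular": [0, 0, 0]}, {"xyz": [0.027, 0.16, 0], "angular": [0, 0, 0]}])

```text
time: 2.92
tool_pos: [0.4502, 0.13, 0.3512]
eef_rot: [0.0, 0.976, 0.218, -0.0]
ft_force: [0.5, -0.2, -0.4]
gripper_width: -0.0003
```

Run:
```python
from h import *
s=env.capture("side"); cv2.imwrite("pics/side2.png",s["image"])
o=env.get_obs(); print(o["time"],o["tool_pos"].round(4) if hasattr(o["tool_pos"],"round") else o["tool_pos"],np.round(o["joint_pos"],3),o["gripper_width"])
t=np.array(o["tool_pos"])
# robot underside points within 0.22 m of the tool axis, above z=.36, by side-view depth
q=np.array(s["attitude"]); M=R.from_quat(np.roll(q,-1)).as_matrix()
v,u=np.indices((480,640)); z=s["z_map"]
P=(np.stack([u,v,np.ones_like(u)],-1)@np.linalg.inv(s["K"]).T*z[...,None])@M.T+s["position"]
P=P[z>0]; e=-t[:2]/np.linalg.norm(t[:2]); rad=(P[:,:2]-t[:2])@e; lat=(P[:,:2]-t[:2])@[-e[1],e[0]]
k=(P[:,2]>.3)&(abs(lat)<.12)
for a in np.arange(-.14,.3,.02):
    w=k&(rad>=a)&(rad<a+.02)
    if w.any(): print(round(a,2),"lowest above TCP",round(np.percentile(P[w,2],1)-t[2],3),w.sum())
```

```text
2.975 [0.4501 0.1291 0.3513] [ 2.550e-01  9.300e-02  1.562e+00 -1.000e-03  1.487e+00  1.388e+00] -0.00018383543845868527
-0.04 lowest above TCP 0.103 996
-0.02 lowest above TCP 0.008 1885
0.0 lowest above TCP 0.009 1600
0.02 lowest above TCP 0.088 674
```

View pics/side2.png

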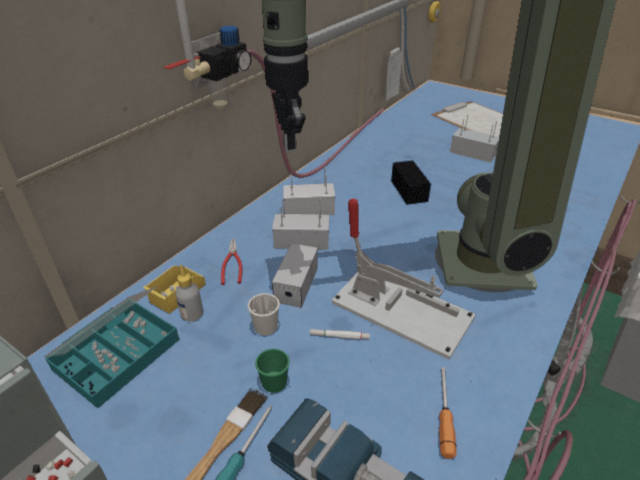

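At hover, the tool is a slim column, and it's clear of the clamp handle for at least 25 cm above the tip. The fingertips are over the box centre, so I'll go down to z = 0.094 and stay more than 2 s.

>>> arm_command(plan=[{"xyz": [0, 0, -0.04], "angular": [0, 0, 0]}, {"xyz": [0, 0, -0.08], "angular": [0, 0, 0]}, {"xyz": [0, 0, -0.12], "angular": [0, 0, 0]}, {"xyz": [0, 0, -0.16], "angular": [0, 0, 0]}, {"xyz": [0, 0, -0.19], "angular": [0, 0, 0]}, {"xyz": [0, 0, -0.22], "angular": [0, 0, 0]}, {"xyz": [0, 0, -0.24], "angular": [0, 0, 0]}, {"xyz": [0, 0, -0.25], "angular": [0, 0, 0]}, {"xyz": [0, 0, -0.257], "angular": [0, 0, 0]}, {"xyz": [0, 0, -0.257], "angular": [0, 0, 0]}])

```text
time: 4.22
tool_pos: [0.4504, 0.1288, 0.0945]
eef_rot: [0.0, 0.976, 0.217, 0.0]
ft_force: [0.4, -0.1, 0.3]
gripper_width: 0.0001
```

Run:
```python
from h import *
s=env.capture("side"); cv2.imwrite("pics/side3.png",cv2.resize(s["image"][100:340,180:500],(800,600)))
o=env.get_obs(); print(o["time"],o["tool_pos"],o["ft_force"])
```

```text
4.275 [0.45063781 0.12888286 0.09480293] [0.68235477 0.12776278 0.49358526]
```

View pics/side3.png

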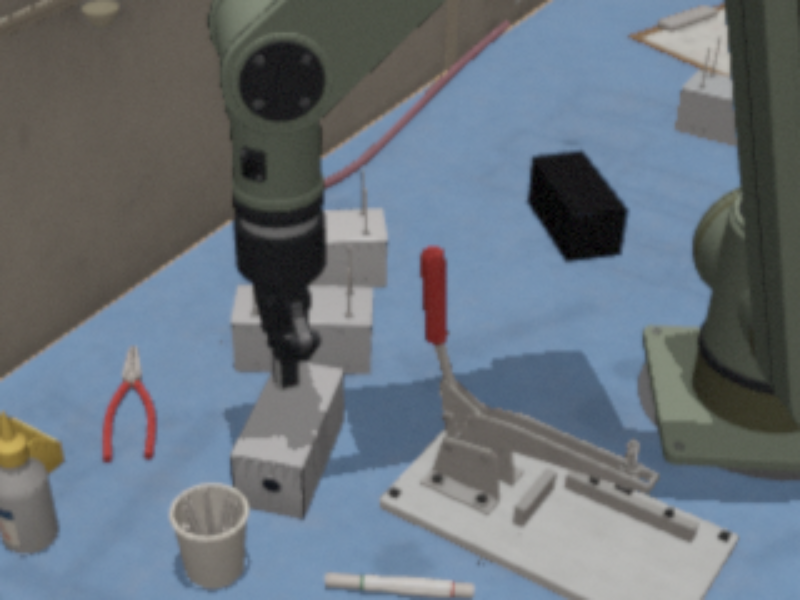

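The fingertips at crop (290, 385) float just above the middle of the plain top, and the arm is well clear of the red handle at (432, 290). Now I'll hold for over 2 s.

>>> arm_command(plan=[{"xyz": [0, 0, 0], "angular": [0, 0, 0]}, {"xyz": [0, 0, 0], "angular": [0, 0, 0]}, {"xyz": [0, 0, 0], "angular": [0, 0, 0]}, {"xyz": [0, 0, 0], "angular": [0, 0, 0]}, {"xyz": [0, 0, 0], "angular": [0, 0, 0]}, {"xyz": [0, 0, 0], "angular": [0, 0, 0]}, {"xyz": [0, 0, 0], "angular": [0, 0, 0]}, {"xyz": [0, 0, 0], "angular": [0, 0, 0]}, {"xyz": [0, 0, 0], "angular": [0, 0, 0]}, {"xyz": [0, 0, 0], "angular": [0, 0, 0]}, {"xyz": [0, 0, 0], "angular": [0, 0, 0]}, {"xyz": [0, 0, 0], "angular": [0, 0, 0]}])

```text
time: 5.78
tool_pos: [0.4503, 0.129, 0.0943]
eef_rot: [0.0, 0.976, 0.217, 0.0]
ft_force: [0.2, 0.5, -0.3]
gripper_width: -0.0002
```

>>> arm_command(plan=[{"xyz": [0, 0, 0], "angular": [0, 0, 0]}, {"xyz": [0, 0, 0], "angular": [0, 0, 0]}, {"xyz": [0, 0, 0], "angular": [0, 0, 0]}, {"xyz": [0, 0, 0], "angular": [0, 0, 0]}, {"xyz": [0, 0, 0], "angular": [0, 0, 0]}, {"xyz": [0, 0, 0], "angular": [0, 0, 0]}, {"xyz": [0, 0, 0], "angular": [0, 0, 0]}, {"xyz": [0, 0, 0], "angular": [0, 0, 0]}, {"xyz": [0, 0, 0], "angular": [0, 0, 0]}, {"xyz": [0, 0, 0], "angular": [0, 0, 0]}])

```text
time: 7.02
tool_pos: [0.4502, 0.129, 0.0943]
eef_rot: [0.0, 0.976, 0.217, 0.0]
ft_force: [-0.0, -0.5, -0.2]
gripper_width: -0.0
```

>>> arm_command(plan=[{"xyz": [0, 0, 0.04], "angular": [0, 0, 0]}, {"xyz": [0, 0, 0.08], "angular": [0, 0, 0]}, {"xyz": [0, 0, 0.12], "angular": [0, 0, 0]}, {"xyz": [0, 0, 0.16], "angular": [0, 0, 0]}, {"xyz": [0.01, 0.03, 0.18], "angular": [0, 0, 0]}, {"xyz": [0.025, 0.07, 0.18], "angular": [0, 0, 0]}, {"xyz": [0.04, 0.11, 0.18], "angular": [0, 0, 0]}, {"xyz": [0.048, 0.13, 0.18], "angular": [0, 0, 0]}, {"xyz": [0.048, 0.136, 0.18], "angular": [0, 0, 0]}, {"xyz": [0.048, 0.136, 0.18], "angular": [0, 0, 0]}])

```text
time: 8.28
tool_pos: [0.4978, 0.2643, 0.2742]
eef_rot: [0.0, 0.976, 0.217, -0.0]
ft_force: [-0.6, 0.2, 0.1]
gripper_width: -0.0002
```

>>> arm_command(plan=[{"xyz": [0, 0, -0.04], "angular": [0, 0, 0]}, {"xyz": [0, 0, -0.08], "angular": [0, 0, 0]}, {"xyz": [0, 0, -0.11], "angular": [0, 0, 0]}, {"xyz": [0, 0, -0.14], "angular": [0, 0, 0]}, {"xyz": [0, 0, -0.16], "angular": [0, 0, 0]}, {"xyz": [0, 0, -0.17], "angular": [0, 0, 0]}, {"xyz": [0, 0, -0.171], "angular": [0, 0, 0]}, {"xyz": [0, 0, -0.171], "angular": [0, 0, 0]}])

```text
time: 9.28
tool_pos: [0.4988, 0.265, 0.1043]
eef_rot: [-0.0, 0.976, 0.217, 0.001]
ft_force: [-0.1, -0.3, -0.3]
gripper_width: 0.0004
```

Run:
```python
from h import *
s=env.capture("side"); cv2.imwrite("pics/side4.png",cv2.resize(s["image"][130:400,140:500],(800,600)))
o=env.get_obs(); print(o["time"],o["tool_pos"],o["ft_force"])
```

```text
9.325 [0.49881013 0.26506125 0.10434325] [-0.18059134 -0.23814288 -0.31713572]
```

View pics/side4.png

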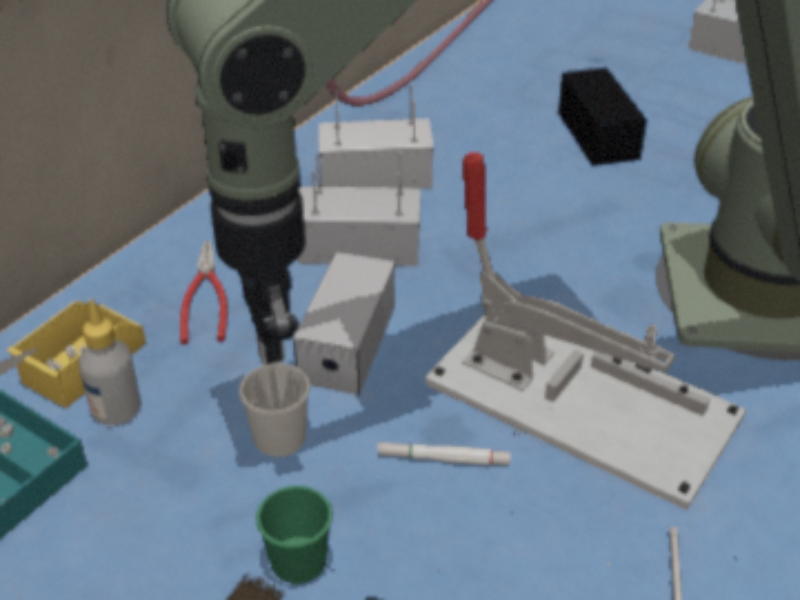

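The fingertips at crop (270, 362) are just above the middle of the stud cup's mouth (275, 385), and nothing has been moved. I'll hold for over 2 s, then hand in.

>>> arm_command(plan=[{"xyz": [0, 0, 0], "angular": [0, 0, 0]}, {"xyz": [0, 0, 0], "angular": [0, 0, 0]}, {"xyz": [0, 0, 0], "angular": [0, 0, 0]}, {"xyz": [0, 0, 0], "angular": [0, 0, 0]}, {"xyz": [0, 0, 0], "angular": [0, 0, 0]}, {"xyz": [0, 0, 0], "angular": [0, 0, 0]}, {"xyz": [0, 0, 0], "angular": [0, 0, 0]}, {"xyz": [0, 0, 0], "angular": [0, 0, 0]}, {"xyz": [0, 0, 0], "angular": [0, 0, 0]}, {"xyz": [0, 0, 0], "angular": [0, 0, 0]}, {"xyz": [0, 0, 0], "angular": [0, 0, 0]}, {"xyz": [0, 0, 0], "angular": [0, 0, 0]}])

```text
time: 10.82
tool_pos: [0.4982, 0.265, 0.1033]
eef_rot: [0.0, 0.976, 0.217, 0.0]
ft_force: [-0.1, 0.3, 0.6]
gripper_width: 0.0002
```

>>> arm_command(plan=[{"xyz": [0, 0, 0], "angular": [0, 0, 0]}, {"xyz": [0, 0, 0], "angular": [0, 0, 0]}, {"xyz": [0, 0, 0], "angular": [0, 0, 0]}, {"xyz": [0, 0, 0], "angular": [0, 0, 0]}, {"xyz": [0, 0, 0], "angular": [0, 0, 0]}, {"xyz": [0, 0, 0], "angular": [0, 0, 0]}, {"xyz": [0, 0, 0], "angular": [0, 0, 0]}, {"xyz": [0, 0, 0], "angular": [0, 0, 0]}, {"xyz": [0, 0, 0], "angular": [0, 0, 0]}, {"xyz": [0, 0, 0], "angular": [0, 0, 0]}])

```text
time: 12.08
tool_pos: [0.4983, 0.265, 0.1034]
eef_rot: [0.0, 0.976, 0.217, 0.0]
ft_force: [0.2, 0.3, 0.6]
gripper_width: 0.0
```

Run:
```python
from h import *
o=env.get_obs(); print(o["time"],o["tool_pos"],o["ft_force"]); print(env.finish_job())
```

```text
12.075 [0.4982638  0.26498497 0.10335717] [0.17366703 0.25470834 0.63911669]
the job is handed in; nothing more can be done
None
```

I pointed with shut fingers first at the box without studs, then at the cup that holds the studs, and handed the job in at 12.1 s still pointing at the cup.

- **Box:** the fingertips were at (0.450, 0.129, 0.094), about 3 cm above the middle of the plain white box's top, and stayed there about 2.8 s.
- **Cup:** they were at (0.498, 0.265, 0.103), about 3 cm above the middle of the pale cup's mouth, and also stayed there about 2.8 s.
- **Travel:** I passed the two finished boxes at about 0.35 m and moved from box to cup at about 0.27 m. I never went over the empty cup.

**Checks:** wrist force readings stayed under 1 N. The side pictures showed the tips over both targets and nothing visibly moved. The top and side views agreed to about 3 mm on the cup. On the box centre, the side-view outline was 3 cm off in y because its mask took in extra points. I used the top view there (140 x 65 mm, top at 64 mm), and the side picture at the box bore it out.

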